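Set out a beaker series on a four-place stirrer

TASK

Set the four white beakers out for the titration series on the four-place magnetic stirrer, one standing upright and well centred on each stirring place, in order of size with the smallest at the end with the control unit (the knob and display) and the largest at the other end. Set each down gently rather than dropping it, and leave the brown reagent bottle standing where it is.

Things in the scene. Friction and masses are not known exactly. Their poses are not given: they have to be found in the camera images.
- beaker_25: the smallest of four white PTFE laboratory beakers: plain straight-sided round open cup, outer diameter 34 mm, height 50 mm, wall 3 mm, floor 4 mm, about 40 g, a small grey stir bar fixed on its floor and small grey graduation ticks; stands upright on the bench at the start among other bench things. Origin at the centre of its underside, z up along its axis
- beaker_50: the second smallest of four white PTFE laboratory beakers: plain straight-sided round open cup, outer diameter 42 mm, height 60 mm, wall 3 mm, floor 4 mm, about 60 g, a small grey stir bar fixed on its floor and small grey graduation ticks; stands upright on the bench at the start among other bench things. Origin at the centre of its underside, z up along its axis
- beaker_100: the second largest of four white PTFE laboratory beakers: plain straight-sided round open cup, outer diameter 50 mm, height 70 mm, wall 3 mm, floor 4 mm, about 90 g, a small grey stir bar fixed on its floor and small grey graduation ticks; stands upright on the bench at the start among other bench things. Origin at the centre of its underside, z up along its axis
- beaker_150: the largest of four white PTFE laboratory beakers: plain straight-sided round open cup, outer diameter 60 mm, height 80 mm, wall 3 mm, floor 4 mm, about 130 g, a small grey stir bar fixed on its floor and small grey graduation ticks; stands upright on the bench at the start among other bench things. Origin at the centre of its underside, z up along its axis
- place_a: one of four equal stirring places, in line a, b, c, d at 80 mm pitch on the white stirrer (112 x 330 mm, fixed): grey disc, diameter 70 mm, 3 mm thick, with a white 60 mm ring and centre cross; its top, where a beaker stands, is 48 mm above the bench. Origin at the centre of the disc's underside, 45 mm above the bench; z up, y along the row from a to d, x across it
- place_b: one of four equal stirring places, in line a, b, c, d at 80 mm pitch on the white stirrer (112 x 330 mm, fixed): grey disc, diameter 70 mm, 3 mm thick, with a white 60 mm ring and centre cross; its top, where a beaker stands, is 48 mm above the bench. Origin at the centre of the disc's underside, 45 mm above the bench; z up, y along the row from a to d, x across it
- place_c: one of four equal stirring places, in line a, b, c, d at 80 mm pitch on the white stirrer (112 x 330 mm, fixed): grey disc, diameter 70 mm, 3 mm thick, with a white 60 mm ring and centre cross; its top, where a beaker stands, is 48 mm above the bench. Origin at the centre of the disc's underside, 45 mm above the bench; z up, y along the row from a to d, x across it
- place_d: one of four equal stirring places, in line a, b, c, d at 80 mm pitch on the white stirrer (112 x 330 mm, fixed): grey disc, diameter 70 mm, 3 mm thick, with a white 60 mm ring and centre cross; its top, where a beaker stands, is 48 mm above the bench. Origin at the centre of the disc's underside, 45 mm above the bench; z up, y along the row from a to d, x across it
- control_unit: the stirrer's control unit: fixed grey block, 112 x 64 mm, with black knob (34 mm wide, top 61 mm above the bench) and small green display, joined to one end of the stirrer, beside place a or d (78 mm from its centre); the block at the other end has only black slots. Origin at the centre of its underside, on the bench; z up, y along the row, x across it
- amber_bottle: brown glass reagent bottle with black cap and paper label, diameter 46 mm, height 95 mm over all, about 200 g, standing upright on the bench; to be left alone. Origin at the centre of its underside
Things that resemble listed ones, but are neither listed nor needed, are in the scene too. Leave any yellow look-alike of the beaker_150 alone.

How it is judged:
By the outcome, as a careful person would: the job done as asked, in the order asked, and still so for the second after the job is handed in, with the robot touching nothing.
It also fails if it takes over 106 s, if anything falls off the work surface, if the arm or the gripper's body presses on something with over 40 N, if the wrist force passes 120 N, or if a joint passes its speed limit or range.

ROBOT

A 6-joint arm with a two-finger parallel gripper is mounted at the origin on the work surface. World frame = base frame: x ahead of the robot, y to its left, z up, the work surface at z = 0. Lengths are in mm, angles in rad, forces in N, time in s.
With the tool pointing down it reaches from about 275 to 1000 mm from the base axis. Payload 8.4 kg.
Tool frame: the origin (TCP) lies at the very end of the fingers, on their centre line; the grasp point (between the pads) lies 19 mm behind it; z points along the fingers, y is the line along which they close (so a half turn about z gives the same grasp; the last joint's range is limited). The gripper opens to 85 mm and grips with 20 to 120 N. Pads are 22 mm wide; open, the fingers measure 114 mm over their backs; the gripper's body (76 mm by 85 mm) begins 54 mm behind the grasp point. The pads swing forward as they close: fully open they stand 13 mm farther back than shut.
Start: joints at [1.106, 0.353, 1.633, -0, 1.155, -0.002], TCP at [279.034, 559.257, 231.281] pointing down, gripper open.
Joint ranges: [-2.63, 2.63], [-0.92, 2.1], [0.06, 2.66], [-1.3, 4.44], [0, 2.69], [-3.02, 3.02]. Speed limits (rad/s): [2.22, 2.22, 2.79, 3.14, 3.14, 3.14].

INTERFACE

Orientations are given as [roll, pitch, yaw] about the fixed x, y, z axes, in that order (R = Rz(yaw) Ry(pitch) Rx(roll)).
In Python, from rig import sensors, grab_frame, camera_params, order gives the robot as it stands. The module is installed in compiled form; this text tells all that it offers.
- The arm moves only by the tool move_arm, never from a script. Its argument "motion" is a list of rows, each a list of 7 numbers: the turn, a rotation vector about the tool's x, y, z in parts of the range, where 1.0 means 180 degrees, then the shift along the tool's x, y, z in a scale on which 1.0 is 0.4 m, then the finger opening in m, from 0 to 0.0854. A call has 1 to 8 rows; each row is the pose to reach, as a shift and turn from the pose commanded when the call began, along the tool's axes at that moment; what a row does not reach only later rows make up. A row lasts 1/8 s, in which the tool goes at most 62.5 mm and 10.7 degrees, less where a joint would pass 70% of its speed; a pose out of reach is approached as far as the arm can. Shift and turn numbers lie between -1 and 1, and a call with a number outside is refused. A call with a gripper value outside its range is refused whole. The fingers move at their own pace and stop on an object; "grip_force" is the grip in N (left out, the last holds). Time passes only in rows, so rows that repeat a pose let the fingers close. It gives the time, the measured TCP pose, the force, the opening and the grip force at its end, in the units of the state.
- sensors.sense(): the state, without advancing time (a new reading comes with each control period).
- grab_frame(name): name is "scene" or "top"; returns (picture, depth): 480x640x3 uint8, red, green, blue; 480x640 float32, mm along the optical axis (not along the pixel's ray), 0 where there is no reading.
- camera_params(name): a dict with "camera_matrix" (3x3 intrinsics, pixels), "world_from_camera" (4x4, takes a point from camera to world coordinates). Camera axes: x right, y down, z forward; pixel columns grow to the right and rows downward; lengths in mm; the calibration is good to about 2 mm. A picture is of the moment at which its call begins. camera_params takes no time and is no camera call.
- order.sign_off(): hands the job in; it is judged then, once.
The state is a dict: "clock": time; "qpos": joint angles; "qvel": joint speeds; "joint_efforts": joint torques, N m; "eef_pos": TCP position; "tcp_rot": TCP orientation; "contact_force": force on the tool from outside, world axes, zero at the start; "wrist_torque": the same for the moment, N m; "opening": opening from 0.0 (shut) to 1.0 (fully open); "grasp_force": force on a finger pad.
Only numpy, scipy, OpenCV 4.12 (cv2) and the standard library are available. Lean on these libraries where they do the work, as an engineer would, in place of code of your own. Each camera call takes 0.05 s, during which the arm holds its last target. There are 200 camera calls.

## Working session

There is one attempt and no reset: what is moved stays moved. The work goes in short steps, Python scripts to look and compute and a tool call to move; the robot and the scene stay as the last step left them, time stands still between calls to the robot, and variables do not carry over. Pictures are saved under pics/ and viewed, at most 14 in all, crops included, and the job is handed in when it is done.

Besides the shell and the picture viewer there is one more tool, called after "Emit:" as name(argument=value, ...), one argument or row to a line, values as JSON. move_arm: Moves the arm, as the interface text tells. Its arguments: {"type":"object","properties":{"motion":{"type":"array","items":{"type":"array","items":{"type":"number"}}},"grip_force":{"type":"number"}},"required":["motion"]}

```bash
mkdir -p pics
python3 - <<'E'
from rig import *
import cv2, numpy as np
for n in ("scene","top"):
    p,d=grab_frame(n); cv2.imwrite(f"pics/{n}0.png",p[:,:,::-1]); np.save(f"{n}_d.npy",d); np.save(f"{n}_p.npy",p)
    c=camera_params(n); print(n,np.round(c["camera_matrix"],1).tolist(),np.round(c["world_from_camera"],3).tolist())
s=sensors.sense(); print(s)
E
```

```text
scene [[439.6, 0.0, 314.4], [0.0, 439.6, 243.1], [0.0, 0.0, 1.0]] [[-0.806, 0.35, -0.478, 933.811], [0.592, 0.491, -0.639, 611.842], [0.011, -0.798, -0.603, 628.863], [0.0, 0.0, 0.0, 1.0]]
top [[437.4, 0.0, 325.8], [0.0, 437.4, 239.7], [0.0, 0.0, 1.0]] [[-0.001, -0.986, 0.17, 348.864], [-1.0, 0.0, -0.005, 19.922], [0.005, -0.17, -0.986, 1027.801], [0.0, 0.0, 0.0, 1.0]]
{'clock': 0.1, 'qpos': array([ 1.10557438e+00,  3.53591159e-01,  1.63406037e+00, -3.41280586e-05,
        1.15521186e+00, -2.40567970e-03]), 'qvel': array([-0.00018841, -0.00208663, -0.0020142 ,  0.00148909, -0.00011823,
        0.00038346]), 'joint_efforts': array([-7.98673573e-04, -6.06351542e+01, -3.42815816e+01, -5.06959304e-05,
        3.96438612e-03,  7.71414830e-05]), 'eef_pos': array([278.86230683, 558.85611588, 230.62883799]), 'tcp_rot': array([-3.14032185e+00,  2.81484963e-05,  2.67879021e+00]), 'contact_force': array([-0.21333324, -0.64905645,  0.02748053]), 'wrist_torque': array([-0.00029993, -0.02672175, -0.03739909]), 'grasp_force': 0.0, 'opening': 1.0041174977849472}
```

View pics/scene0.png

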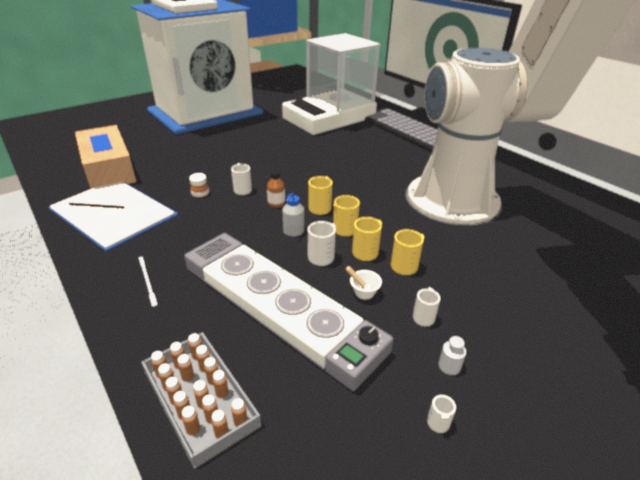

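View pics/top0.png

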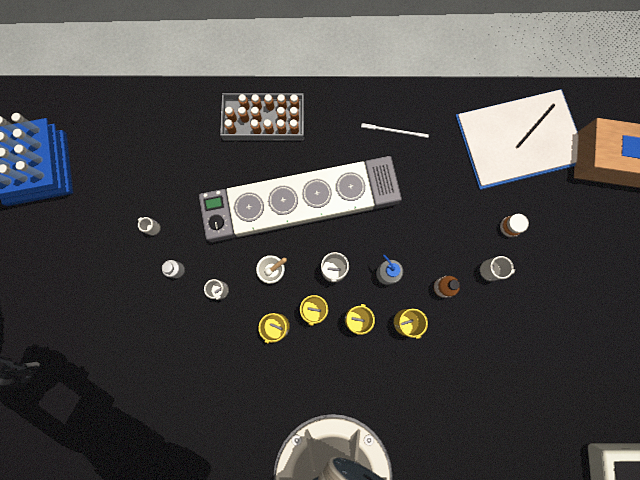

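The scene view shows the white cups at px (441,413), (426,306), (321,243) and (241,179). In the top view they are at (148,226), (216,289), (335,267) and (498,268). Things that could be mistaken for them (top px): the yellow cups at (273,327), (313,309), (360,319) and (411,322), the mortar (270,269), the white bottle (173,269), the wash bottle (390,271) and the white-capped jar (515,224). The control unit is at (213,215), at the +y end.

```bash
cat > h.py <<'E'
from rig import *
import cv2, numpy as np
def cloud(n,d):
    c=camera_params(n);K=c["camera_matrix"];T=c["world_from_camera"]
    v,u=np.mgrid[:480,:640]
    P=np.stack([(u-K[0][2])/K[0][0]*d,(v-K[1][2])/K[1][1]*d,d],-1)
    return P@np.array(T)[:3,:3].T+np.array(T)[:3,3]
def circ(xy):  # algebraic circle fit
    A=np.c_[2*xy,np.ones(len(xy))];s=np.linalg.lstsq(A,(xy**2).sum(1),rcond=None)[0]
    return s[0],s[1],np.sqrt(s[2]+s[0]**2+s[1]**2)
E
python3 - <<'E'
from h import *
p=np.load("top_p.npy");d=np.load("top_d.npy");s=np.load("scene_p.npy");ds=np.load("scene_d.npy")
X=cloud("top",d);XS=cloud("scene",ds)
def crop(im,u,v,r=22): return cv2.resize(im[v-r:v+r,u-r:u+r,::-1],(198,198),interpolation=cv2.INTER_CUBIC)
T=[(148,226),(216,289),(335,267),(498,268)];S=[(441,413),(426,306),(321,243),(241,179)]
cv2.imwrite("pics/cand.png",np.vstack([np.hstack([crop(p,*t) for t in T]),np.hstack([crop(s,*t,26) for t in S])]))
for t,q in zip(T,S):
  for name,Y,(u,v) in (("top",X,t),("scene",XS,q)):
    r=28;B=Y[v-r:v+r,u-r:u+r].reshape(-1,3);B=B[(B[:,2]>25)]
    c0=Y[v-6:v+6,u-6:u+6,:2].reshape(-1,2).mean(0); B=B[np.hypot(*(B[:,:2]-c0).T)<50]
    h=np.percentile(B[:,2],97);R=B[B[:,2]>h-6]
    print(name,t,"h",round(h,1),"n",len(R),"bbox",R.min(0).round(),R.max(0).round(),"circ",np.round(circ(R[:,:2]),1))
for n,Y,uv in (("top",X,[(249,207),(283,200),(317,193),(351,186),(447,287),(213,215)]),("scene",XS,[(325,322),(293,301),(264,281),(237,264)])):
  for u,v in uv: print(n,u,v,np.median(Y[v-1:v+2,u-1:u+2].reshape(-1,3),0).round(1))
E
```

```text
top (148, 226) h 51.9 n 67 bbox [538. 412.  46.] [570. 443.  54.] circ [554.6 427.7  15.5]
scene (148, 226) h 48.9 n 202 bbox [537. 411.  43.] [570. 444.  51.] circ [553.9 428.   15.6]
top (216, 289) h 61.8 n 86 bbox [386. 243.  56.] [428. 284.  64.] circ [406.9 263.   19.5]
scene (216, 289) h 58.6 n 149 bbox [384. 242.  53.] [428. 285.  60.] circ [406.8 263.4  19.7]
top (335, 267) h 82.4 n 121 bbox [423. -31.  77.] [485.  25.  84.] circ [455.2  -3.2  28.5]
scene (335, 267) h 78.4 n 89 bbox [433. -23.  72.] [486.  27.  80.] circ [455.8  -2.8  28.3]
top (498, 268) h 71.5 n 125 bbox [ 429. -397.   66.] [ 477. -347.   74.] circ [ 453.3 -371.1   23.4]
scene (498, 268) h 68.4 n 84 bbox [ 430. -398.   62.] [ 480. -346.   70.] circ [ 454.  -371.4   23.4]
top 249 207 [593.4 191.2  49.3]
top 283 200 [610.5 113.4  48.1]
top 317 193 [626.7  35.   47.9]
top 351 186 [643.3 -43.9  49.2]
top 447 287 [ 408.6 -247.8   74.3]
top 213 215 [572.2 270.3  59.1]
scene 325 322 [594.9 191.5  47. ]
scene 293 301 [611.5 116.3  46.5]
scene 264 281 [626.6  36.8  47. ]
scene 237 264 [644.5 -40.6  46.4]
```

View pics/cand.png

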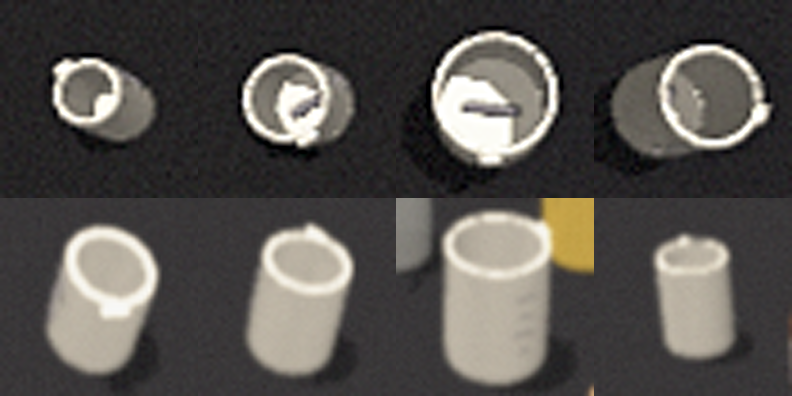

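The close crop confirms four white spouted beakers. Left to right they are 25, 50, 150 and 100, with rim heights of about 50, 60, 80 and 70 mm in both views. Next I refine the disc centres and the neighbours' positions, and make the move helper.

```bash
cat >> h.py <<'E'
from scipy.spatial.transform import Rotation as Ro
def go(x,y,z,a):  # tool pointing down, closing line at world angle a -> row from present pose
    s=sensors.sense();R=Ro.from_euler("xyz",s["tcp_rot"])
    T=Ro.from_euler("xyz",[np.pi,0,a+np.pi/2])
    print("turn",(R.inv()*T).as_rotvec().round(3),"shift",(R.inv().apply(np.array([x,y,z])-s["eef_pos"])/1000).round(4),"| tcp",s["eef_pos"].round(1),"t",round(s["clock"],2),"F",s["contact_force"].round(1),"q",s["qpos"].round(2))
def goseq(*w):  # further rows all refer to the present pose
    for q in w: go(*q)
E
python3 - <<'E'
from h import *
from scipy import ndimage as nd
for n,seeds in (("top",[(249,207),(283,200),(317,193),(351,186)]),("scene",[(325,322),(293,301),(264,281),(237,264)])):
    p=np.load(n+"_p.npy");X=cloud(n,np.load(n+"_d.npy"));g=p.max(2).astype(int)
    for u,v in seeds:
        m=(g<185)&(g>60);m=nd.binary_fill_holes(m); l,_=nd.label(m)
        w=l[v-14:v+15,u-14:u+15];k=np.bincount(w[w>0]).argmax();q=X[l==k];print(n,(u,v),len(q),q.mean(0).round(1),(q.max(0)-q.min(0)).round())
X=cloud("top",np.load("top_d.npy"))
for nm,u,v in [("mortar",270,269),("y1",273,327),("y2",313,309),("y3",360,319),("y4",411,322),("wash",390,271),("wb",173,269),("amber",447,287)]:
    B=X[v-20:v+20,u-20:u+20].reshape(-1,3);B=B[B[:,2]>25];h=B[:,2].max();print(nm,B[:,:2].min(0).round(),B[:,:2].max(0).round(),round(h))
go(554,428,150,-.6)
E
```

```text
top (249, 207) 677 [592.9 191.2  53.9] [280. 207. 986.]
top (283, 200) 670 [610.3 113.8  49.4] [296. 128. 986.]
top (317, 193) 662 [626.2  35.9  51. ] [313.  67. 986.]
top (351, 186) 657 [641.6 -41.6  53.9] [329.  94. 986.]
scene (325, 322) 13199 [622.2 114.2  40.8] [451. 841. 634.]
scene (293, 301) 13199 [622.2 114.2  40.8] [451. 841. 634.]
scene (264, 281) 13199 [622.2 114.2  40.8] [451. 841. 634.]
scene (237, 264) 13199 [622.2 114.2  40.8] [451. 841. 634.]
mortar [349.  20.] [485. 174.] 1028
y1 [293.  20.] [353. 160.] 1028
y2 [330.  12.] [391.  71.] 1028
y3 [311. -86.] [372.  20.] 1028
y4 [ 303. -199.] [362.  20.] 1028
wash [ 349. -154.] [476.  20.] 1028
wb [349.  20.] [472. 384.] 1028
amber [ 349. -280.] [435.  20.] 1028
turn [-1.000e-03  1.000e-03  1.708e+00] shift [-0.3046  0.0058  0.0806] | tcp [278.9 558.9 230.6] t 0.1 F [-0.2 -0.6  0. ] q [ 1.11  0.35  1.63 -0.    1.16 -0.  ]
```

Careful with the scale: shifts go in shares of 0.4 m and turns go in shares of 180 degrees. That gives: -0.305 m / 0.4 = -0.7625, 0.05 m / 0.4 = 0.125, 1.708 rad / 3.1416 = 0.5437.

Emit:
move_arm(
  motion=[
    [0, 0, 0.5437, -0.7625, 0.015, 0.125, 0.085],
    [0, 0, 0.5437, -0.7625, 0.015, 0.125, 0.085],
    [0, 0, 0.5437, -0.7625, 0.015, 0.125, 0.085],
    [0, 0, 0.5437, -0.7625, 0.015, 0.125, 0.085],
    [0, 0, 0.5437, -0.7625, 0.015, 0.125, 0.085],
    [0, 0, 0.5437, -0.7625, 0.015, 0.125, 0.085],
    [0, 0, 0.5437, -0.7625, 0.015, 0.125, 0.085],
    [0, 0, 0.5437, -0.7625, 0.015, 0.125, 0.085],
  ],
  grip_force=25,
)

```text
clock: 1.1
eef_pos: [554.6, 428.0, 180.6]
tcp_rot: [-3.141, 0.001, 1.172]
contact_force: [-0.6, 0.3, -0.5]
opening: 0.998
grasp_force: 0.0
```

```bash
python3 -c "
from h import *
goseq((554,428,100,-.6),(554,428,14,-.6))"
```

```text
turn [-0.     0.001  0.201] shift [-0.0001 -0.0005  0.0806] | tcp [554.6 428.  180.6] t 1.1 F [-0.6  0.3 -0.5] q [0.66 0.51 1.5  0.   1.13 1.05]
turn [-0.     0.001  0.201] shift [-1.000e-04 -5.000e-04  1.666e-01] | tcp [554.6 428.  180.6] t 1.1 F [-0.6  0.3 -0.5] q [0.66 0.51 1.5  0.   1.13 1.05]
```

To row units: 0.166 m / 0.4 = 0.415, -0.0005 m / 0.4 = -0.0013, 0.2 rad / 3.1416 = 0.0637.

Emit:
move_arm(
  motion=[
    [0, 0, 0.0477, 0, -0.0013, 0.1, 0.085],
    [0, 0, 0.0637, 0, -0.0013, 0.2125, 0.085],
    [0, 0, 0.0637, 0, -0.0013, 0.325, 0.085],
    [0, 0, 0.0637, 0, -0.0013, 0.395, 0.085],
    [0, 0, 0.0637, 0, -0.0013, 0.415, 0.085],
    [0, 0, 0.0637, 0, -0.0013, 0.415, 0.06],
    [0, 0, 0.0637, 0, -0.0013, 0.415, 0.04],
    [0, 0, 0.0637, 0, -0.0013, 0.415, 0.025],
  ],
)

```text
clock: 2.1
eef_pos: [554.9, 429.2, 16.9]
tcp_rot: [3.141, -0.002, 0.979]
contact_force: [-0.0, -1.4, 9.3]
opening: 0.389
grasp_force: 24.0
```

Emit:
move_arm(
  motion=[
    [0, 0, 0, 0, 0, 0, 0.02],
    [0, 0, 0, 0, 0, 0, 0.02],
    [0, 0, 0, 0, 0, 0, 0.02],
    [0, 0, 0, 0, 0, 0, 0.02],
  ],
)

```text
clock: 2.6
eef_pos: [554.9, 429.3, 16.9]
tcp_rot: [3.141, -0.002, 0.979]
contact_force: [-0.6, -0.7, 6.9]
opening: 0.39
grasp_force: 24.8
```

Emit:
move_arm(
  motion=[
    [0, 0, 0, 0, 0, -0.025, 0.02],
    [0, 0, 0, 0, 0, -0.1, 0.02],
    [0, 0, 0, 0, 0, -0.2125, 0.02],
    [0, 0, 0, 0, 0, -0.325, 0.02],
    [0, 0, 0, 0, 0, -0.3625, 0.02],
    [0, 0, 0, 0, 0, -0.375, 0.02],
  ],
)

```text
clock: 3.35
eef_pos: [554.2, 428.7, 166.1]
tcp_rot: [3.141, -0.001, 0.979]
contact_force: [0.1, -0.4, -0.6]
opening: 0.392
grasp_force: 25.0
```

```bash
python3 -c "
from h import *
goseq((594,191.5,150,.207))
p,d=grab_frame('scene');cv2.imwrite('pics/l1.png',p[:,:,::-1])"
```

```text
turn [ 0.001 -0.001 -0.799] shift [-0.1747  0.1654  0.016 ] | tcp [554.2 428.7 166.1] t 3.35 F [ 0.1 -0.4 -0.6] q [ 0.66  0.53  1.51 -0.    1.1   1.25]
```

View pics/l1.png

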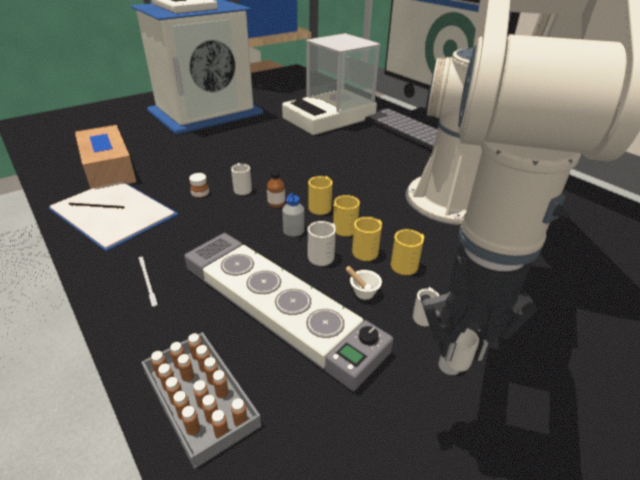

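The beaker is held at px (460,350), upright and clear of the bench. Next I move it over place a.

To row units: -0.1747 m / 0.4 = -0.4368, 0.1654 m / 0.4 = 0.4135, -0.799 rad / 3.1416 = -0.2543.

Emit:
move_arm(
  motion=[
    [0, 0, -0.0318, -0.05, 0.045, 0, 0.02],
    [0, 0, -0.0796, -0.1375, 0.125, 0, 0.02],
    [0, 0, -0.1273, -0.2375, 0.22, 0, 0.02],
    [0, 0, -0.1751, -0.325, 0.3125, 0, 0.02],
    [0, 0, -0.2228, -0.395, 0.375, 0.02, 0.02],
    [0, 0, -0.2543, -0.43, 0.405, 0.04, 0.02],
    [0, 0, -0.2543, -0.4368, 0.4135, 0.04, 0.02],
    [0, 0, -0.2543, -0.4368, 0.4135, 0.04, 0.02],
  ],
)

```text
clock: 4.4
eef_pos: [593.6, 191.6, 148.6]
tcp_rot: [-3.14, -0.0, 1.775]
contact_force: [-0.6, -0.4, 0.4]
opening: 0.387
grasp_force: 25.0
```

```bash
python3 -c "
from h import *
goseq((594,191.5,65.5,.207))"
```

```text
turn [-0.001 -0.    -0.002] shift [-0.0002  0.0004  0.0831] | tcp [593.6 191.6 148.6] t 4.4 F [-0.6 -0.4  0.4] q [0.31 0.44 1.71 0.   1.   0.11]
```

To row units: 0.083 m / 0.4 = 0.2075, 0.082 m / 0.4 = 0.205.

Emit:
move_arm(
  motion=[
    [0, 0, 0, 0, 0, 0.05, 0.02],
    [0, 0, 0, 0, 0, 0.1125, 0.02],
    [0, 0, 0, 0, 0, 0.1625, 0.02],
    [0, 0, 0, 0, 0, 0.1875, 0.02],
    [0, 0, 0, 0, 0, 0.1975, 0.02],
    [0, 0, 0, 0, 0, 0.2025, 0.02],
    [0, 0, 0, 0, 0, 0.205, 0.02],
    [0, 0, 0, 0, 0, 0.2075, 0.02],
  ],
)

```text
clock: 5.4
eef_pos: [594.3, 191.4, 66.8]
tcp_rot: [3.141, -0.0, 1.778]
contact_force: [0.4, 0.1, -0.4]
opening: 0.388
grasp_force: 25.0
```

To row units: 0.0015 m / 0.4 = 0.0038, 0.001 m / 0.4 = 0.0025.

Emit:
move_arm(
  motion=[
    [0, 0, 0, 0, 0, 0.0013, 0.02],
    [0, 0, 0, 0, 0, 0.0025, 0.02],
    [0, 0, 0, 0, 0, 0.0038, 0.02],
    [0, 0, 0, 0, 0, 0.0038, 0.02],
  ],
)

```text
clock: 5.9
eef_pos: [594.0, 191.4, 65.0]
tcp_rot: [3.141, 0.0, 1.778]
contact_force: [-0.9, -0.1, 0.9]
opening: 0.39
grasp_force: 25.2
```

To row units: 0.001 m / 0.4 = 0.0025, 0.0005 m / 0.4 = 0.0013.

Emit:
move_arm(
  motion=[
    [0, 0, 0, 0, 0, 0.0013, 0.02],
    [0, 0, 0, 0, 0, 0.0025, 0.02],
    [0, 0, 0, 0, 0, 0.0025, 0.02],
  ],
)

```text
clock: 6.28
eef_pos: [594.0, 191.3, 64.8]
tcp_rot: [3.141, 0.0, 1.778]
contact_force: [-3.8, -0.4, 11.1]
opening: 0.394
grasp_force: 26.0
```

Contact at 11 N. I release it and retreat.

To row units: -0.13 m / 0.4 = -0.325, -0.11 m / 0.4 = -0.275.

Emit:
move_arm(
  motion=[
    [0, 0, 0, 0, 0, -0.0013, 0.045],
    [0, 0, 0, 0, 0, -0.0013, 0.06],
    [0, 0, 0, 0, 0, -0.0013, 0.085],
    [0, 0, 0, 0, 0, -0.0025, 0.085],
    [0, 0, 0, 0, 0, -0.05, 0.085],
    [0, 0, 0, 0, 0, -0.15, 0.085],
    [0, 0, 0, 0, 0, -0.275, 0.085],
    [0, 0, 0, 0, 0, -0.325, 0.085],
  ],
)

```text
clock: 7.28
eef_pos: [595.5, 191.9, 198.6]
tcp_rot: [3.136, -0.001, 1.778]
contact_force: [1.0, 0.1, -0.1]
opening: 0.995
grasp_force: 0.0
```

```bash
python3 -c "
from h import *
goseq((407,263.2,180,-.6))"
```

```text
turn [ 0.005 -0.003  0.807] shift [ 0.1085 -0.17    0.0177] | tcp [595.5 191.9 198.6] t 7.28 F [ 1.   0.1 -0.1] q [ 0.31  0.38  1.67 -0.    1.09  0.1 ]
```

To row units: -0.169 m / 0.4 = -0.4225, -0.163 m / 0.4 = -0.4075, 0.806 rad / 3.1416 = 0.2566.

Emit:
move_arm(
  motion=[
    [0, 0, 0.0573, 0.07, -0.1125, 0.025, 0.085],
    [0, 0, 0.1146, 0.15, -0.2375, 0.04, 0.085],
    [0, 0, 0.1719, 0.225, -0.35, 0.04, 0.085],
    [0, 0, 0.2292, 0.26, -0.4075, 0.04, 0.085],
    [0, 0, 0.2566, 0.27, -0.4225, 0.04, 0.085],
    [0, 0, 0.2566, 0.27, -0.4225, 0.04, 0.085],
    [0, 0, 0.2566, 0.27, -0.4225, 0.04, 0.085],
  ],
)

```text
clock: 8.15
eef_pos: [407.0, 262.4, 178.5]
tcp_rot: [3.141, -0.001, 0.974]
contact_force: [0.2, -0.3, -0.3]
opening: 0.996
grasp_force: 0.0
```

```bash
python3 -c "
from h import *
goseq((407,263.2,20,-.6))
p,d=grab_frame('top');X=cloud('top',d);B=X[180:235,220:285].reshape(-1,3);R=B[(B[:,2]>90)&(B[:,2]<106)];print(len(R),circ(R[:,:2]))"
```

```text
turn [ 0.001 -0.001  0.003] shift [ 0.0005 -0.0005  0.1585] | tcp [407.  262.4 178.5] t 8.15 F [ 0.2 -0.3 -0.3] q [ 0.57  0.2   1.98 -0.    0.96  1.17]
88 (np.float64(595.9770275519968), np.float64(188.96826886271322), np.float64(15.569231638779831))
```

Emit:
move_arm(
  motion=[
    [0, 0, 0, 0.0013, -0.0013, 0.1, 0.085],
    [0, 0, 0, 0.0013, -0.0013, 0.2125, 0.085],
    [0, 0, 0, 0.0013, -0.0013, 0.3125, 0.085],
    [0, 0, 0, 0.0013, -0.0013, 0.375, 0.085],
    [0, 0, 0, 0.0013, -0.0013, 0.3963, 0.085],
    [0, 0, 0, 0.0013, -0.0013, 0.3963, 0.065],
    [0, 0, 0, 0.0013, -0.0013, 0.3963, 0.045],
    [0, 0, 0, 0.0013, -0.0013, 0.3963, 0.03],
  ],
)

```text
clock: 9.2
eef_pos: [407.0, 263.5, 20.5]
tcp_rot: [3.141, -0.002, 0.972]
contact_force: [0.8, -0.2, 3.2]
opening: 0.487
grasp_force: 24.9
```

To row units: -0.15 m / 0.4 = -0.375, -0.145 m / 0.4 = -0.3625.

Emit:
move_arm(
  motion=[
    [0, 0, 0, 0, 0, 0, 0.03],
    [0, 0, 0, 0, 0, 0, 0.03],
    [0, 0, 0, 0, 0, -0.025, 0.03],
    [0, 0, 0, 0, 0, -0.1, 0.03],
    [0, 0, 0, 0, 0, -0.2125, 0.03],
    [0, 0, 0, 0, 0, -0.325, 0.03],
    [0, 0, 0, 0, 0, -0.3625, 0.03],
    [0, 0, 0, 0, 0, -0.375, 0.03],
  ],
)

```text
clock: 10.2
eef_pos: [406.3, 263.1, 170.2]
tcp_rot: [3.141, -0.001, 0.972]
contact_force: [0.2, 0.6, -1.4]
opening: 0.491
grasp_force: 25.6
```

```bash
python3 -c "
from h import *
goseq((610.5,114.8,180,.207))
p,d=grab_frame('scene');q,e=grab_frame('top')
np.save('top1_p.npy',q)
f=lambda a:cv2.resize(a,None,fx=4,fy=4,interpolation=cv2.INTER_CUBIC)
cv2.imwrite('pics/l2.png',np.hstack([f(q[170:245,205:300,::-1]),f(p[270:345,290:385,::-1])]))"
```

```text
turn [ 0.001 -0.001 -0.806] shift [-0.0074  0.2523 -0.0097] | tcp [406.3 263.1 170.2] t 10.2 F [ 0.2  0.6 -1.4] q [0.57 0.21 1.99 0.   0.94 1.17]
```

View pics/l2.png

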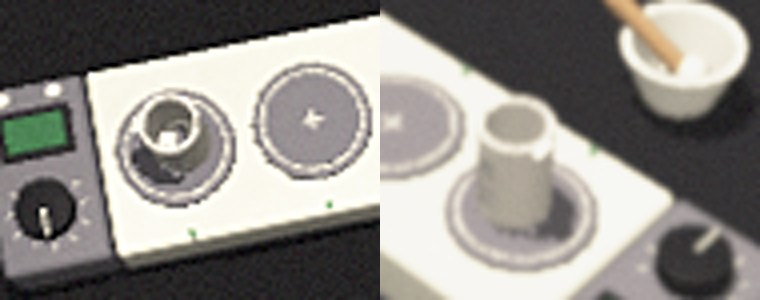

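Beaker 25 stands on place a, about 2–3 mm off centre (crop px (515,210) against the disc centre at (522,213)). I carry on with beaker 50.

To row units: 0.252 m / 0.4 = 0.63, 0.24 m / 0.4 = 0.6, -0.806 rad / 3.1416 = -0.2566.

Emit:
move_arm(
  motion=[
    [0, 0, -0.0318, 0, 0.0625, 0, 0.03],
    [0, 0, -0.0796, -0.005, 0.1625, -0.0125, 0.03],
    [0, 0, -0.1273, -0.01, 0.275, -0.025, 0.03],
    [0, 0, -0.1751, -0.015, 0.4, -0.025, 0.03],
    [0, 0, -0.2228, -0.0175, 0.5125, -0.025, 0.03],
    [0, 0, -0.2566, -0.0195, 0.6, -0.025, 0.03],
    [0, 0, -0.2566, -0.0195, 0.63, -0.025, 0.03],
    [0, 0, -0.2566, -0.0195, 0.63, -0.025, 0.03],
  ],
)

```text
clock: 11.3
eef_pos: [609.2, 114.3, 177.8]
tcp_rot: [-3.139, -0.0, 1.775]
contact_force: [-0.8, 0.3, 0.2]
opening: 0.488
grasp_force: 25.6
```

```bash
python3 -c "
from h import *
goseq((610,115.3,69,.207))"
```

```text
turn [-0.003 -0.    -0.003] shift [0.0008 0.0013 0.1088] | tcp [609.2 114.3 177.8] t 11.3 F [-0.8  0.3  0.2] q [ 0.18  0.4   1.69  0.    1.05 -0.02]
```

To row units: 0.1085 m / 0.4 = 0.2713, 0.0008 m / 0.4 = 0.002.

Emit:
move_arm(
  motion=[
    [0, 0, 0, 0.002, 0.002, 0.075, 0.03],
    [0, 0, 0, 0.002, 0.002, 0.1625, 0.03],
    [0, 0, 0, 0.002, 0.002, 0.225, 0.03],
    [0, 0, 0, 0.002, 0.002, 0.25, 0.03],
    [0, 0, 0, 0.002, 0.002, 0.2625, 0.03],
    [0, 0, 0, 0.002, 0.002, 0.2675, 0.03],
    [0, 0, 0, 0.002, 0.002, 0.27, 0.03],
    [0, 0, 0, 0.002, 0.002, 0.2713, 0.03],
  ],
)

```text
clock: 12.3
eef_pos: [610.9, 115.5, 71.4]
tcp_rot: [3.141, 0.0, 1.778]
contact_force: [-0.1, 0.5, -0.1]
opening: 0.488
grasp_force: 25.6
```

To row units: 0.001 m / 0.4 = 0.0025, 0.0005 m / 0.4 = 0.0013.

Emit:
move_arm(
  motion=[
    [0, 0, 0, 0, 0, 0.0013, 0.03],
    [0, 0, 0, 0, 0, 0.0025, 0.03],
    [0, 0, 0, 0, 0, 0.0025, 0.03],
  ],
)

```text
clock: 12.68
eef_pos: [610.6, 115.5, 69.8]
tcp_rot: [-3.142, -0.0, 1.778]
contact_force: [-0.1, -0.1, -0.4]
opening: 0.489
grasp_force: 25.6
```

To row units: 0.0015 m / 0.4 = 0.0038, 0.001 m / 0.4 = 0.0025.

Emit:
move_arm(
  motion=[
    [0, 0, 0, 0, 0, 0.0013, 0.03],
    [0, 0, 0, 0, 0, 0.0025, 0.03],
    [0, 0, 0, 0, 0, 0.0038, 0.03],
    [0, 0, 0, 0, 0, 0.0038, 0.03],
  ],
)

```text
clock: 13.18
eef_pos: [610.6, 115.4, 68.5]
tcp_rot: [3.142, 0.0, 1.778]
contact_force: [-1.2, -1.8, 3.8]
opening: 0.487
grasp_force: 25.9
```

Contact at 3.8 N. I release it and go to beaker 150.

To row units: -0.13 m / 0.4 = -0.325, -0.11 m / 0.4 = -0.275.

Emit:
move_arm(
  motion=[
    [0, 0, 0, 0, 0, 0, 0.05],
    [0, 0, 0, 0, 0, 0, 0.065],
    [0, 0, 0, 0, 0, 0, 0.085],
    [0, 0, 0, 0, 0, -0.0025, 0.085],
    [0, 0, 0, 0, 0, -0.05, 0.085],
    [0, 0, 0, 0, 0, -0.15, 0.085],
    [0, 0, 0, 0, 0, -0.275, 0.085],
    [0, 0, 0, 0, 0, -0.325, 0.085],
  ],
)

```text
clock: 14.18
eef_pos: [612.2, 115.8, 203.1]
tcp_rot: [3.136, 0.0, 1.778]
contact_force: [0.3, -0.1, -0.7]
opening: 0.996
grasp_force: 0.0
```

```bash
python3 -c "
from h import *
goseq((455.5,-3,200,1.2))"
```

```text
turn [ 0.005  0.003 -0.993] shift [-0.084  -0.1778  0.0021] | tcp [612.2 115.8 203.1] t 14.18 F [ 0.3 -0.1 -0.7] q [ 0.18  0.37  1.67  0.    1.09 -0.02]
```

To row units: -0.1765 m / 0.4 = -0.4413, -0.17 m / 0.4 = -0.425, -0.993 rad / 3.1416 = -0.3161.

Emit:
move_arm(
  motion=[
    [0, 0, -0.0573, -0.055, -0.1125, 0, 0.085],
    [0, 0, -0.1146, -0.1125, -0.2375, 0, 0.085],
    [0, 0, -0.1719, -0.17, -0.3625, 0, 0.085],
    [0, 0, -0.2292, -0.2, -0.425, 0, 0.085],
    [0, 0, -0.2865, -0.2095, -0.4413, 0, 0.085],
    [0, 0, -0.3161, -0.2095, -0.4413, 0, 0.085],
    [0, 0, -0.3161, -0.2095, -0.4413, 0, 0.085],
    [0, 0, -0.3161, -0.2095, -0.4413, 0, 0.085],
  ],
)

```text
clock: 15.18
eef_pos: [455.3, -2.8, 198.9]
tcp_rot: [3.141, 0.001, 2.769]
contact_force: [0.6, -0.0, -0.3]
opening: 0.997
grasp_force: 0.0
```

```bash
python3 -c "
from h import *
goseq((455.5,-3,30,1.2))
q,e=grab_frame('top');p,d=grab_frame('scene')
for n,D in (('top',e),('scene',d)):
  X=cloud(n,D).reshape(-1,3)
  for c,r,h in (((594,191),40,98),((610,115),40,108)):
    B=X[np.hypot(*(X[:,:2]-c).T)<r];R=B[(B[:,2]>h-8)&(B[:,2]<h+6)];print(n,len(R),np.round(circ(R[:,:2]),1) if len(R)>9 else 0)
"
```

```text
turn [ 0.     0.001 -0.002] shift [-1.000e-04 -2.000e-04  1.689e-01] | tcp [455.3  -2.8 198.9] t 15.18 F [ 0.6 -0.  -0.3] q [-0.01  0.12  2.02  0.    1.   -1.21]
top 86 [596.1 189.   15.6]
top 74 [612.4 114.6  19.2]
scene 148 [596.3 189.6  15.6]
scene 169 [612.5 114.7  19.5]
```

To row units: 0.169 m / 0.4 = 0.4225, 0.155 m / 0.4 = 0.3875.

Emit:
move_arm(
  motion=[
    [0, 0, 0, 0, 0, 0.1, 0.085],
    [0, 0, 0, 0, 0, 0.2125, 0.085],
    [0, 0, 0, 0, 0, 0.3125, 0.085],
    [0, 0, 0, 0, 0, 0.3875, 0.085],
    [0, 0, 0, 0, 0, 0.4225, 0.085],
    [0, 0, 0, 0, 0, 0.4225, 0.075],
    [0, 0, 0, 0, 0, 0.4225, 0.06],
    [0, 0, 0, 0, 0, 0.4225, 0.048],
  ],
)

```text
clock: 16.27
eef_pos: [455.9, -2.8, 30.4]
tcp_rot: [3.141, 0.002, 2.771]
contact_force: [-0.4, 0.6, 3.1]
opening: 0.706
grasp_force: 27.6
```

Emit:
move_arm(
  motion=[
    [0, 0, 0, 0, 0, 0, 0.048],
    [0, 0, 0, 0, 0, 0, 0.048],
    [0, 0, 0, 0, 0, -0.025, 0.048],
    [0, 0, 0, 0, 0, -0.1, 0.048],
    [0, 0, 0, 0, 0, -0.2125, 0.048],
    [0, 0, 0, 0, 0, -0.325, 0.048],
    [0, 0, 0, 0, 0, -0.3875, 0.048],
    [0, 0, 0, 0, 0, -0.4, 0.048],
  ],
)

```text
clock: 17.27
eef_pos: [456.0, -2.9, 191.4]
tcp_rot: [3.14, 0.004, 2.771]
contact_force: [-0.2, 0.3, -1.6]
opening: 0.707
grasp_force: 28.0
```

```bash
python3 -c "
from h import *
goseq((641,-41.3,190,.207))"
```

```text
turn [0.003 0.003 0.993] shift [-0.1864  0.0312  0.0021] | tcp [456.   -2.9 191.4] t 17.27 F [-0.2  0.3 -1.6] q [-0.01  0.13  2.03 -0.    0.98 -1.21]
```

To row units: -0.1864 m / 0.4 = -0.466, 0.003 m / 0.4 = 0.0075, 0.993 rad / 3.1416 = 0.3161.

Emit:
move_arm(
  motion=[
    [0, 0, 0.0318, -0.0375, 0.0075, 0, 0.048],
    [0, 0, 0.0796, -0.1125, 0.02, 0, 0.048],
    [0, 0, 0.1337, -0.2, 0.035, 0, 0.048],
    [0, 0, 0.1878, -0.3, 0.05, 0, 0.048],
    [0, 0, 0.2419, -0.3875, 0.065, 0, 0.048],
    [0, 0, 0.2865, -0.445, 0.0763, 0, 0.048],
    [0, 0, 0.3161, -0.466, 0.0788, 0, 0.048],
    [0, 0, 0.3161, -0.466, 0.0788, 0, 0.048],
  ],
)

```text
clock: 18.27
eef_pos: [639.8, -41.1, 187.6]
tcp_rot: [-3.139, -0.001, 1.778]
contact_force: [0.3, -0.2, -0.9]
opening: 0.71
grasp_force: 28.0
```

```bash
python3 -c "
from h import *
goseq((641,-41.3,78.4,.207))"
```

```text
turn [-0.002 -0.001  0.001] shift [-0.0005  0.0014  0.1092] | tcp [639.8 -41.1 187.6] t 18.27 F [ 0.3 -0.2 -0.9] q [-0.07  0.42  1.64 -0.    1.09 -0.27]
```

To row units: 0.1095 m / 0.4 = 0.2738, 0.0003 m / 0.4 = 0.0008.

Emit:
move_arm(
  motion=[
    [0, 0, 0, 0, 0.0008, 0.075, 0.048],
    [0, 0, 0, 0, 0.0008, 0.1625, 0.048],
    [0, 0, 0, 0, 0.0008, 0.225, 0.048],
    [0, 0, 0, 0, 0.0008, 0.25, 0.048],
    [0, 0, 0, 0, 0.0008, 0.265, 0.048],
    [0, 0, 0, 0, 0.0008, 0.27, 0.048],
    [0, 0, 0, 0, 0.0008, 0.2725, 0.048],
    [0, 0, 0, 0, 0.0008, 0.2738, 0.048],
  ],
)

```text
clock: 19.27
eef_pos: [640.9, -41.0, 80.4]
tcp_rot: [3.141, 0.0, 1.778]
contact_force: [0.1, -0.1, -2.0]
opening: 0.711
grasp_force: 28.0
```

To row units: 0.001 m / 0.4 = 0.0025, 0.0005 m / 0.4 = 0.0013.

Emit:
move_arm(
  motion=[
    [0, 0, 0, 0, 0, 0.0013, 0.048],
    [0, 0, 0, 0, 0, 0.0025, 0.048],
    [0, 0, 0, 0, 0, 0.0025, 0.048],
  ],
)

```text
clock: 19.65
eef_pos: [640.5, -40.9, 78.8]
tcp_rot: [-3.142, 0.0, 1.778]
contact_force: [-0.4, -0.3, -1.3]
opening: 0.708
grasp_force: 28.0
```

To row units: 0.001 m / 0.4 = 0.0025, 0.0005 m / 0.4 = 0.0013.

Emit:
move_arm(
  motion=[
    [0, 0, 0, 0, 0, 0.0013, 0.048],
    [0, 0, 0, 0, 0, 0.0025, 0.048],
    [0, 0, 0, 0, 0, 0.0025, 0.048],
  ],
)

```text
clock: 20.02
eef_pos: [640.5, -40.9, 78.4]
tcp_rot: [3.141, 0.0, 1.778]
contact_force: [-2.4, -0.0, 4.9]
opening: 0.709
grasp_force: 28.4
```

To row units: -0.12 m / 0.4 = -0.3, -0.11 m / 0.4 = -0.275.

Emit:
move_arm(
  motion=[
    [0, 0, 0, 0, 0, 0, 0.065],
    [0, 0, 0, 0, 0, 0, 0.085],
    [0, 0, 0, 0, 0, 0, 0.085],
    [0, 0, 0, 0, 0, -0.0025, 0.085],
    [0, 0, 0, 0, 0, -0.05, 0.085],
    [0, 0, 0, 0, 0, -0.15, 0.085],
    [0, 0, 0, 0, 0, -0.275, 0.085],
    [0, 0, 0, 0, 0, -0.3, 0.085],
  ],
)

```text
clock: 21.02
eef_pos: [642.8, -41.1, 203.2]
tcp_rot: [3.134, 0.002, 1.778]
contact_force: [-0.5, -0.4, -0.9]
opening: 0.997
grasp_force: 0.0
```

```bash
python3 -c "
from h import *
goseq((453.7,-371.2,200,.207))"
```

```text
turn [0.007 0.002 0.   ] shift [-0.2842 -0.253   0.0019] | tcp [642.8 -41.1 203.2] t 21.02 F [-0.5 -0.4 -0.9] q [-0.07  0.4   1.62 -0.    1.11 -0.27]
```

To row units: -0.284 m / 0.4 = -0.71, -0.251 m / 0.4 = -0.6275.

Emit:
move_arm(
  motion=[
    [0, 0, 0, -0.075, -0.0675, 0, 0.085],
    [0, 0, 0, -0.175, -0.155, 0, 0.085],
    [0, 0, 0, -0.2875, -0.25, 0, 0.085],
    [0, 0, 0, -0.4, -0.35, 0, 0.085],
    [0, 0, 0, -0.5125, -0.45, 0, 0.085],
    [0, 0, 0, -0.625, -0.55, 0, 0.085],
    [0, 0, 0, -0.69, -0.6125, 0, 0.085],
    [0, 0, 0, -0.71, -0.6275, 0, 0.085],
  ],
)

```text
clock: 22.02
eef_pos: [451.8, -372.0, 198.0]
tcp_rot: [-3.141, 0.0, 1.775]
contact_force: [0.4, 0.0, -0.2]
opening: 0.994
grasp_force: 0.0
```

Emit:
move_arm(
  motion=[
    [0, 0, 0, 0, 0, 0, 0.085],
    [0, 0, 0, 0, 0, 0, 0.085],
  ],
)

```text
clock: 22.28
eef_pos: [453.8, -369.4, 197.8]
tcp_rot: [3.141, -0.0, 1.779]
contact_force: [0.4, -0.3, 0.2]
opening: 0.993
grasp_force: 0.0
```

```bash
python3 -c "
from h import *
goseq((453.7,-371.2,26,.207))
q,e=grab_frame('top');p,d=grab_frame('scene')
for n,D in (('top',e),('scene',d)):
  X=cloud(n,D).reshape(-1,3)
  for c,r,h in (((594,191),40,98),((610,115),40,108),((642,-41),40,128)):
    B=X[np.hypot(*(X[:,:2]-c).T)<r];R=B[(B[:,2]>h-8)&(B[:,2]<h+6)];print(n,len(R),np.round(circ(R[:,:2]),1) if len(R)>9 else 0)
"
```

```text
turn [ 0.    -0.     0.001] shift [-0.0018 -0.0005  0.1718] | tcp [ 453.8 -369.4  197.8] t 22.27 F [ 0.4 -0.3  0.2] q [-0.69  0.33  1.75  0.    1.06 -0.89]
top 90 [596.  188.8  15.5]
top 117 [612.  114.2  19.5]
top 161 [641.4 -38.4  28.5]
scene 151 [596.2 189.6  15.6]
scene 175 [612.5 114.7  19.6]
scene 210 [641.8 -37.9  28.3]
```

To row units: 0.172 m / 0.4 = 0.43, 0.16 m / 0.4 = 0.4.

Emit:
move_arm(
  motion=[
    [0, 0, 0, -0.0045, -0.0013, 0.1, 0.085],
    [0, 0, 0, -0.0045, -0.0013, 0.2125, 0.085],
    [0, 0, 0, -0.0045, -0.0013, 0.3125, 0.085],
    [0, 0, 0, -0.0045, -0.0013, 0.4, 0.085],
    [0, 0, 0, -0.0045, -0.0013, 0.43, 0.085],
    [0, 0, 0, -0.0045, -0.0013, 0.43, 0.07],
    [0, 0, 0, -0.0045, -0.0013, 0.43, 0.055],
    [0, 0, 0, -0.0045, -0.0013, 0.43, 0.038],
  ],
)

```text
clock: 23.38
eef_pos: [454.1, -373.0, 27.4]
tcp_rot: [3.14, 0.002, 1.778]
contact_force: [-0.0, 1.8, 5.5]
opening: 0.575
grasp_force: 26.1
```

To row units: -0.175 m / 0.4 = -0.4375, -0.165 m / 0.4 = -0.4125.

Emit:
move_arm(
  motion=[
    [0, 0, 0, 0, 0, 0, 0.038],
    [0, 0, 0, 0, 0, 0, 0.038],
    [0, 0, 0, 0, 0, -0.025, 0.038],
    [0, 0, 0, 0, 0, -0.1, 0.038],
    [0, 0, 0, 0, 0, -0.2125, 0.038],
    [0, 0, 0, 0, 0, -0.325, 0.038],
    [0, 0, 0, 0, 0, -0.4125, 0.038],
    [0, 0, 0, 0, 0, -0.4375, 0.038],
  ],
)

```text
clock: 24.38
eef_pos: [454.0, -373.1, 203.8]
tcp_rot: [3.139, 0.004, 1.778]
contact_force: [0.1, -0.4, -1.5]
opening: 0.568
grasp_force: 26.4
```

```bash
python3 -c "
from h import *
goseq((625,36.3,200,.207))"
```

```text
turn [ 0.003  0.004 -0.   ] shift [0.3656 0.2515 0.0032] | tcp [ 454.  -373.1  203.8] t 24.38 F [ 0.1 -0.4 -1.5] q [-0.69  0.32  1.75 -0.    1.07 -0.9 ]
```

To row units: 0.305 m / 0.4 = 0.7625, 0.265 m / 0.4 = 0.6625.

Emit:
move_arm(
  motion=[
    [0, 0, 0, 0.0375, 0.025, 0, 0.038],
    [0, 0, 0, 0.1125, 0.0775, 0, 0.038],
    [0, 0, 0, 0.2125, 0.145, 0, 0.038],
    [0, 0, 0, 0.325, 0.225, 0, 0.038],
    [0, 0, 0, 0.4375, 0.3, 0, 0.038],
    [0, 0, 0, 0.55, 0.3775, 0, 0.038],
    [0, 0, 0, 0.6625, 0.455, 0, 0.038],
    [0, 0, 0, 0.7625, 0.525, 0, 0.038],
  ],
)

```text
clock: 25.38
eef_pos: [595.1, -27.6, 198.7]
tcp_rot: [-3.139, -0.001, 1.779]
contact_force: [1.4, -0.2, -0.8]
opening: 0.564
grasp_force: 26.3
```

To row units: 0.0586 m / 0.4 = 0.1465, 0.05 m / 0.4 = 0.125.

Emit:
move_arm(
  motion=[
    [0, 0, 0, 0.075, 0.055, 0, 0.038],
    [0, 0, 0, 0.125, 0.0875, 0, 0.038],
    [0, 0, 0, 0.1465, 0.1028, 0, 0.038],
    [0, 0, 0, 0.1465, 0.1028, 0, 0.038],
    [0, 0, 0, 0.1465, 0.1028, 0, 0.038],
  ],
)

```text
clock: 26.0
eef_pos: [623.7, 34.0, 200.7]
tcp_rot: [-3.141, 0.0, 1.777]
contact_force: [-1.1, 0.0, -0.3]
opening: 0.569
grasp_force: 26.3
```

```bash
python3 -c "
from h import *
goseq((625.2,34.3,75.4,.207))"
```

```text
turn [-0.001  0.    -0.001] shift [-0.      0.0016  0.1253] | tcp [623.7  34.  200.7] t 26.0 F [-1.1  0.  -0.3] q [ 0.05  0.38  1.66 -0.    1.1  -0.15]
```

To row units: 0.1245 m / 0.4 = 0.3113, 0.001 m / 0.4 = 0.0025.

Emit:
move_arm(
  motion=[
    [0, 0, 0, 0, 0.0025, 0.075, 0.038],
    [0, 0, 0, 0, 0.0025, 0.175, 0.038],
    [0, 0, 0, 0, 0.0025, 0.25, 0.038],
    [0, 0, 0, 0, 0.0025, 0.2875, 0.038],
    [0, 0, 0, 0, 0.0025, 0.3025, 0.038],
    [0, 0, 0, 0, 0.0025, 0.3075, 0.038],
    [0, 0, 0, 0, 0.0025, 0.31, 0.038],
    [0, 0, 0, 0, 0.0025, 0.3113, 0.038],
  ],
)

```text
clock: 27.0
eef_pos: [625.6, 35.4, 77.0]
tcp_rot: [3.14, 0.0, 1.778]
contact_force: [-0.2, -0.5, -1.4]
opening: 0.575
grasp_force: 26.3
```

Emit:
move_arm(
  motion=[
    [0, 0, 0, 0, 0, 0.0013, 0.038],
    [0, 0, 0, 0, 0, 0.0013, 0.038],
  ],
)

```text
clock: 27.25
eef_pos: [625.1, 35.4, 75.9]
tcp_rot: [3.141, 0.0, 1.778]
contact_force: [0.1, 0.3, -1.4]
opening: 0.568
grasp_force: 26.3
```

To row units: -0.001 m / 0.4 = -0.0025, 0.0005 m / 0.4 = 0.0013.

Emit:
move_arm(
  motion=[
    [0, 0, 0, -0.0025, 0, 0, 0.038],
    [0, 0, 0, -0.0025, 0, 0.0013, 0.038],
    [0, 0, 0, -0.0025, 0, 0.0025, 0.038],
    [0, 0, 0, -0.0025, 0, 0.0025, 0.038],
  ],
)

```text
clock: 27.75
eef_pos: [625.4, 34.3, 75.5]
tcp_rot: [3.141, 0.0, 1.778]
contact_force: [-2.2, 0.3, 5.7]
opening: 0.569
grasp_force: 26.9
```

To row units: -0.12 m / 0.4 = -0.3, -0.105 m / 0.4 = -0.2625.

Emit:
move_arm(
  motion=[
    [0, 0, 0, 0, 0, 0, 0.055],
    [0, 0, 0, 0, 0, 0, 0.07],
    [0, 0, 0, 0, 0, 0, 0.085],
    [0, 0, 0, 0, 0, -0.0025, 0.085],
    [0, 0, 0, 0, 0, -0.05, 0.085],
    [0, 0, 0, 0, 0, -0.15, 0.085],
    [0, 0, 0, 0, 0, -0.2625, 0.085],
    [0, 0, 0, 0, 0, -0.3, 0.085],
  ],
)

```text
clock: 28.75
eef_pos: [627.1, 34.4, 199.3]
tcp_rot: [3.136, 0.001, 1.778]
contact_force: [0.8, 0.2, 0.6]
opening: 0.995
grasp_force: 0.0
```

To row units: -0.23 m / 0.4 = -0.575, -0.22 m / 0.4 = -0.55.

Emit:
move_arm(
  motion=[
    [0, 0, 0, -0.05, -0.075, 0, 0.085],
    [0, 0, 0, -0.1, -0.2, 0, 0.085],
    [0, 0, 0, -0.125, -0.325, 0, 0.085],
    [0, 0, 0, -0.125, -0.45, 0, 0.085],
    [0, 0, 0, -0.125, -0.55, 0, 0.085],
    [0, 0, 0, -0.125, -0.575, 0, 0.085],
  ],
)

```text
clock: 29.5
eef_pos: [408.0, -62.1, 194.8]
tcp_rot: [-3.141, -0.0, 1.777]
contact_force: [1.2, -0.4, 0.4]
opening: 0.995
grasp_force: 0.0
```

```bash
python3 -c "
from h import *
q,e=grab_frame('top');p,d=grab_frame('scene')
cv2.imwrite('pics/all.png',q[150:350,130:530,::-1].repeat(2,0).repeat(2,1));cv2.imwrite('pics/alls.png',p[:,:,::-1])
for n,D in (('top',e),('scene',d)):
  X=cloud(n,D).reshape(-1,3)
  for c,r,h in (((594,191),40,98),((610,115),40,108),((626,36),40,118),((642,-41),40,128)):
    B=X[np.hypot(*(X[:,:2]-c).T)<r];R=B[(B[:,2]>h-8)&(B[:,2]<h+6)];print(n,len(R),np.round(circ(R[:,:2]),1) if len(R)>9 else 0)
"
```

```text
top 89 [596.1 189.   15.6]
top 115 [612.2 114.   19.4]
top 134 [626.4  35.2  23.5]
top 161 [641.4 -38.5  28.4]
scene 155 [596.3 189.5  15.5]
scene 174 [612.4 114.7  19.5]
scene 187 [627.   36.   23.4]
scene 216 [641.9 -37.9  28.3]
```

View pics/all.png

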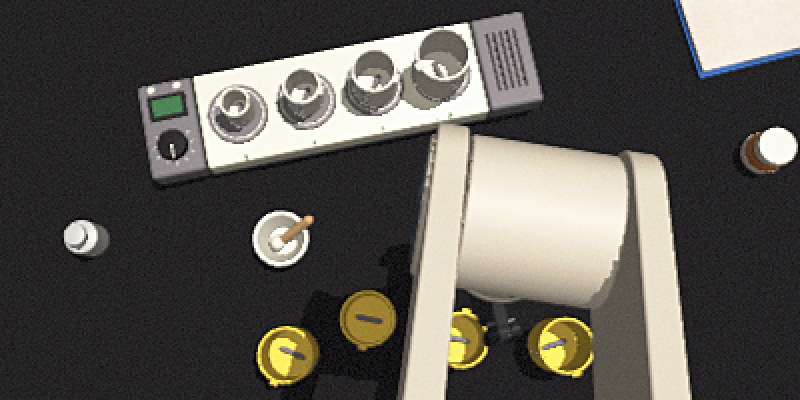

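View pics/alls.png

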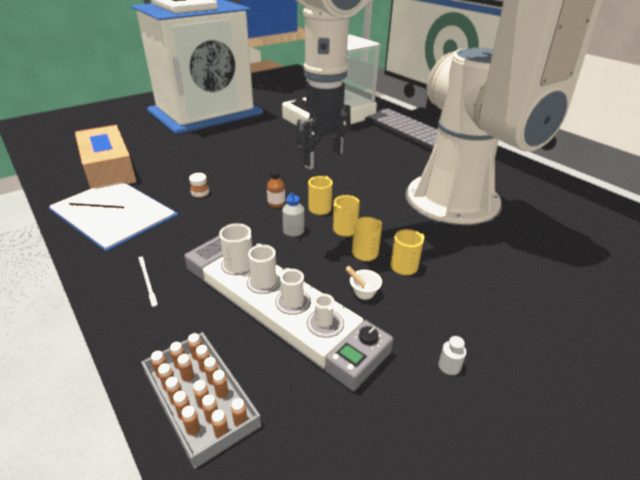

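The order is right: 25, 50, 100, 150 from the control unit in both pictures, with top-crop px (237,107), (304,92), (375,77) and (440,57). Beaker 150 sits about 3.7 mm off towards +y, so I re-grip it and re-centre it.

```bash
python3 -c "
from h import *
goseq((640.5,-38,195,.207))"
```

```text
turn [ 0.001  0.    -0.001] shift [-0.0237  0.2304  0.0004] | tcp [410.1 -62.  195.2] t 29.6 F [ 0.8  0.5 -0.4] q [-0.15  0.06  2.1   0.    0.98 -0.36]
```

To row units: 0.23 m / 0.4 = 0.575, -0.0237 m / 0.4 = -0.0593.

Emit:
move_arm(
  motion=[
    [0, 0, 0, -0.0075, 0.075, 0, 0.085],
    [0, 0, 0, -0.02, 0.2, 0, 0.085],
    [0, 0, 0, -0.0325, 0.325, 0, 0.085],
    [0, 0, 0, -0.045, 0.45, 0, 0.085],
    [0, 0, 0, -0.055, 0.5375, 0, 0.085],
    [0, 0, 0, -0.0593, 0.575, 0, 0.085],
    [0, 0, 0, -0.0593, 0.575, 0, 0.085],
    [0, 0, 0, -0.0593, 0.575, 0, 0.085],
  ],
)

```text
clock: 30.6
eef_pos: [639.3, -37.8, 194.6]
tcp_rot: [-3.14, -0.0, 1.778]
contact_force: [-0.4, 0.5, -0.1]
opening: 0.995
grasp_force: 0.0
```

```bash
python3 -c "
from h import *
goseq((640.5,-38,80,.207))"
```

```text
turn [-0.001 -0.    -0.   ] shift [-0.0005  0.0012  0.1146] | tcp [639.3 -37.8 194.6] t 30.6 F [-0.4  0.5 -0.1] q [-0.06  0.41  1.63 -0.    1.1  -0.27]
```

To row units: 0.1145 m / 0.4 = 0.2863, 0.0005 m / 0.4 = 0.0013.

Emit:
move_arm(
  motion=[
    [0, 0, 0, 0, 0.0013, 0.075, 0.085],
    [0, 0, 0, 0, 0.0013, 0.175, 0.085],
    [0, 0, 0, 0, 0.0013, 0.25, 0.085],
    [0, 0, 0, 0, 0.0013, 0.28, 0.085],
    [0, 0, 0, 0, 0.0013, 0.2863, 0.085],
    [0, 0, 0, 0, 0.0013, 0.2863, 0.075],
    [0, 0, 0, 0, 0.0013, 0.2863, 0.06],
    [0, 0, 0, 0, 0.0013, 0.2863, 0.048],
  ],
)

```text
clock: 31.6
eef_pos: [641.6, -37.8, 81.8]
tcp_rot: [3.14, 0.001, 1.778]
contact_force: [-1.8, -0.0, 6.5]
opening: 0.707
grasp_force: 26.5
```

Emit:
move_arm(
  motion=[
    [0, 0, 0, 0, 0, 0, 0.048],
    [0, 0, 0, 0, 0, 0, 0.048],
  ],
)

```text
clock: 31.85
eef_pos: [641.7, -37.8, 81.8]
tcp_rot: [3.14, 0.001, 1.778]
contact_force: [-1.5, -0.0, 6.0]
opening: 0.707
grasp_force: 26.5
```

To row units: -0.005 m / 0.4 = -0.0125, -0.001 m / 0.4 = -0.0025.

Emit:
move_arm(
  motion=[
    [0, 0, 0, 0, 0, -0.0075, 0.048],
    [0, 0, 0, -0.0025, 0, -0.0125, 0.048],
    [0, 0, 0, -0.0063, 0, -0.0125, 0.048],
    [0, 0, 0, -0.009, 0, -0.0125, 0.048],
    [0, 0, 0, -0.009, 0, -0.0075, 0.048],
    [0, 0, 0, -0.009, 0, -0.0038, 0.048],
    [0, 0, 0, -0.009, 0, -0.0013, 0.048],
    [0, 0, 0, -0.009, 0, 0, 0.048],
  ],
)

```text
clock: 32.85
eef_pos: [641.6, -41.2, 81.8]
tcp_rot: [-3.141, 0.0, 1.778]
contact_force: [-7.4, -1.1, 18.7]
opening: 0.712
grasp_force: 28.7
```

To row units: -0.11 m / 0.4 = -0.275, -0.06 m / 0.4 = -0.15.

Emit:
move_arm(
  motion=[
    [0, 0, 0, 0, 0, -0.001, 0.048],
    [0, 0, 0, 0, 0, -0.002, 0.048],
    [0, 0, 0, 0, 0, -0.002, 0.065],
    [0, 0, 0, 0, 0, -0.002, 0.085],
    [0, 0, 0, 0, 0, -0.0025, 0.085],
    [0, 0, 0, 0, 0, -0.05, 0.085],
    [0, 0, 0, 0, 0, -0.15, 0.085],
    [0, 0, 0, 0, 0, -0.275, 0.085],
  ],
)

```text
clock: 33.85
eef_pos: [641.2, -41.2, 191.9]
tcp_rot: [-3.141, -0.0, 1.778]
contact_force: [0.9, -0.6, 0.6]
opening: 0.998
grasp_force: 0.0
```

Emit:
move_arm(
  motion=[
    [0, 0, 0, 0, -0.075, 0, 0.085],
    [0, 0, 0, 0, -0.2, 0, 0.085],
    [0, 0, 0, 0, -0.325, 0, 0.085],
    [0, 0, 0, 0, -0.45, 0, 0.085],
    [0, 0, 0, 0, -0.55, 0, 0.085],
    [0, 0, 0, 0, -0.575, 0, 0.085],
    [0, 0, 0, 0, -0.575, 0, 0.085],
  ],
)

```text
clock: 34.72
eef_pos: [417.2, -88.7, 191.4]
tcp_rot: [3.14, 0.001, 1.777]
contact_force: [-0.4, -1.4, 1.0]
opening: 0.995
grasp_force: 0.0
```

```bash
python3 -c "
from h import *
q,e=grab_frame('top');p,d=grab_frame('scene')
f=lambda a:cv2.resize(a,None,fx=3,fy=3,interpolation=cv2.INTER_CUBIC)
cv2.imwrite('pics/fin.png',np.hstack([f(q[150:270,250:380,::-1]),f(p[210:330,180:310,::-1])]))
for n,D in (('top',e),('scene',d)):
  X=cloud(n,D).reshape(-1,3)
  for c,r,h in (((594,191),40,98),((610,115),40,108),((626,36),40,118),((642,-41),40,128)):
    B=X[np.hypot(*(X[:,:2]-c).T)<r];R=B[(B[:,2]>h-8)&(B[:,2]<h+6)];print(n,len(R),np.round(circ(R[:,:2]),1) if len(R)>9 else 0)
"
```

```text
top 90 [596.  189.   15.6]
top 115 [612.2 114.1  19.4]
top 134 [626.4  35.2  23.4]
top 162 [642.8 -41.6  28.4]
scene 152 [596.2 189.5  15.5]
scene 184 [612.6 114.9  19.6]
scene 195 [626.9  36.1  23.4]
scene 217 [643.3 -41.   28.4]
```

View pics/fin.png

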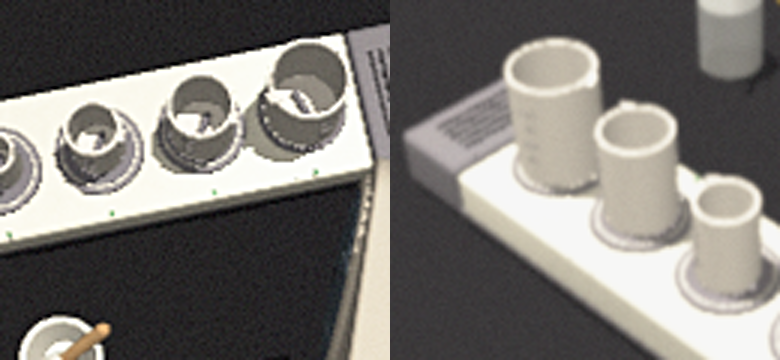

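Beaker 150 is now centred; the crop shows it upright at px (305,85). Beaker 25 is still about 3 mm off, so I nudge it the same way.

```bash
python3 -c "
from h import *
goseq((592.8,190,190,.207))"
```

```text
turn [0.002 0.001 0.   ] shift [0.2367 0.2282 0.0013] | tcp [418.1 -88.6 191. ] t 34.83 F [-0.3 -0.4 -0.3] q [-0.21  0.09  2.08  0.    0.97 -0.42]
```

To row units: 0.2367 m / 0.4 = 0.5918, 0.207 m / 0.4 = 0.5175.

Emit:
move_arm(
  motion=[
    [0, 0, 0, 0.0625, 0.06, 0, 0.085],
    [0, 0, 0, 0.15, 0.145, 0, 0.085],
    [0, 0, 0, 0.25, 0.24, 0, 0.085],
    [0, 0, 0, 0.35, 0.3375, 0, 0.085],
    [0, 0, 0, 0.45, 0.435, 0, 0.085],
    [0, 0, 0, 0.5375, 0.5175, 0, 0.085],
    [0, 0, 0, 0.5918, 0.57, 0, 0.085],
    [0, 0, 0, 0.5918, 0.57, 0, 0.085],
  ],
)

```text
clock: 35.83
eef_pos: [592.6, 192.6, 189.6]
tcp_rot: [3.141, -0.0, 1.78]
contact_force: [-0.7, -0.4, 0.1]
opening: 0.993
grasp_force: 0.0
```

Emit:
move_arm(
  motion=[
    [0, 0, 0, 0, 0, 0, 0.085],
    [0, 0, 0, 0, 0, 0, 0.085],
  ],
)

```text
clock: 36.08
eef_pos: [590.7, 189.3, 190.2]
tcp_rot: [-3.141, 0.0, 1.777]
contact_force: [-0.6, 0.9, -0.6]
opening: 0.996
grasp_force: 0.0
```

```bash
python3 -c "
from h import *
goseq((592.8,190,69,.207))"
```

```text
turn [-0.001  0.    -0.001] shift [0.0003 0.0023 0.1211] | tcp [590.7 189.3 190.2] t 36.08 F [-0.6  0.9 -0.6] q [ 0.31  0.39  1.68 -0.    1.07  0.1 ]
```

To row units: 0.121 m / 0.4 = 0.3025, 0.118 m / 0.4 = 0.295.

Emit:
move_arm(
  motion=[
    [0, 0, 0, 0, 0.0038, 0.075, 0.085],
    [0, 0, 0, 0, 0.0038, 0.175, 0.085],
    [0, 0, 0, 0, 0.0038, 0.2625, 0.085],
    [0, 0, 0, 0, 0.0038, 0.295, 0.085],
    [0, 0, 0, 0, 0.0038, 0.3025, 0.085],
    [0, 0, 0, 0, 0.0038, 0.3025, 0.065],
    [0, 0, 0, 0, 0.0038, 0.3025, 0.045],
    [0, 0, 0, 0, 0.0038, 0.3025, 0.022],
  ],
)

```text
clock: 37.08
eef_pos: [593.1, 190.5, 70.3]
tcp_rot: [3.14, -0.0, 1.778]
contact_force: [-1.2, -1.1, 8.8]
opening: 0.387
grasp_force: 23.9
```

Emit:
move_arm(
  motion=[
    [0, 0, 0, 0, 0, 0, 0.022],
    [0, 0, 0, 0, 0, 0, 0.022],
    [0, 0, 0, 0, 0, 0, 0.022],
  ],
)

```text
clock: 37.45
eef_pos: [593.1, 190.5, 70.4]
tcp_rot: [3.14, -0.0, 1.778]
contact_force: [0.4, -0.0, 5.2]
opening: 0.392
grasp_force: 24.4
```

To row units: -0.004 m / 0.4 = -0.01, -0.002 m / 0.4 = -0.005.

Emit:
move_arm(
  motion=[
    [0, 0, 0, 0, 0, -0.0075, 0.022],
    [0, 0, 0, 0.0025, 0, -0.01, 0.022],
    [0, 0, 0, 0.005, -0.0008, -0.01, 0.022],
    [0, 0, 0, 0.005, -0.0008, -0.01, 0.022],
    [0, 0, 0, 0.005, -0.0008, -0.0075, 0.022],
    [0, 0, 0, 0.005, -0.0008, -0.005, 0.022],
    [0, 0, 0, 0.005, -0.0008, -0.0025, 0.022],
    [0, 0, 0, 0.005, -0.0008, -0.0013, 0.022],
  ],
)

```text
clock: 38.45
eef_pos: [591.9, 192.2, 70.3]
tcp_rot: [-3.142, 0.0, 1.778]
contact_force: [-2.1, -0.0, 9.1]
opening: 0.388
grasp_force: 25.6
```

Touching again at 9 N. I release it, retreat and check.

To row units: -0.12 m / 0.4 = -0.3, -0.06 m / 0.4 = -0.15.

Emit:
move_arm(
  motion=[
    [0, 0, 0, 0, 0, -0.0008, 0.022],
    [0, 0, 0, 0, 0, -0.0008, 0.045],
    [0, 0, 0, 0, 0, -0.0008, 0.065],
    [0, 0, 0, 0, 0, -0.0008, 0.085],
    [0, 0, 0, 0, 0, -0.0025, 0.085],
    [0, 0, 0, 0, 0, -0.05, 0.085],
    [0, 0, 0, 0, 0, -0.15, 0.085],
    [0, 0, 0, 0, 0, -0.3, 0.085],
  ],
)

```text
clock: 39.45
eef_pos: [590.9, 191.9, 190.9]
tcp_rot: [-3.139, 0.0, 1.778]
contact_force: [0.9, 0.1, 0.2]
opening: 0.99
grasp_force: 0.0
```

To row units: -0.16 m / 0.4 = -0.4, -0.15 m / 0.4 = -0.375.

Emit:
move_arm(
  motion=[
    [0, 0, 0, 0, -0.075, 0, 0.085],
    [0, 0, 0, 0, -0.2, 0, 0.085],
    [0, 0, 0, 0, -0.3, 0, 0.085],
    [0, 0, 0, 0, -0.375, 0, 0.085],
    [0, 0, 0, 0, -0.4, 0, 0.085],
    [0, 0, 0, 0, -0.4, 0, 0.085],
    [0, 0, 0, 0, -0.4, 0, 0.085],
  ],
)

```text
clock: 40.33
eef_pos: [436.6, 159.7, 190.3]
tcp_rot: [3.14, -0.0, 1.778]
contact_force: [-0.2, -0.1, 0.3]
opening: 0.993
grasp_force: 0.0
```

```bash
python3 -c "
from h import *
q,e=grab_frame('top');p,d=grab_frame('scene')
f=lambda a:cv2.resize(a,None,fx=2,fy=2,interpolation=cv2.INTER_CUBIC)
cv2.imwrite('pics/fin2.png',f(p[130:400,150:500,::-1]))
for n,D in (('top',e),('scene',d)):
  X=cloud(n,D).reshape(-1,3)
  for c,r,h in (((594,191),40,98),((610,115),40,108),((626,36),40,118),((642,-41),40,128)):
    B=X[np.hypot(*(X[:,:2]-c).T)<r];R=B[(B[:,2]>h-8)&(B[:,2]<h+6)];print(n,len(R),np.round(circ(R[:,:2]),1) if len(R)>9 else 0)
"
```

```text
top 19 [597.  184.9  10.6]
top 111 [612.4 114.1  19.5]
top 133 [626.4  35.3  23.5]
top 167 [642.8 -41.5  28.3]
scene 145 [594.1 191.2  15.6]
scene 171 [612.4 114.8  19.6]
scene 189 [627.   36.1  23.4]
scene 211 [643.3 -41.1  28.4]
```

View pics/fin2.png

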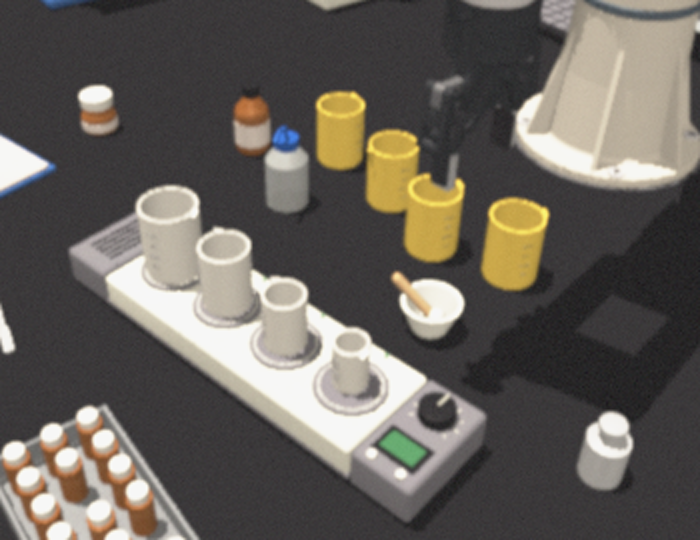

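All four beakers stand upright and centred (crop px (352,362), (285,320), (225,275) and (170,235)). The amber bottle is untouched at (252,122), and the gripper is clear. I hand the job in.

```bash
python3 -c "
from rig import order
print(order.sign_off())"
```

```text
the job is handed in; nothing more can be done
None
```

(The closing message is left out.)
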